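# Find the hidden catch of the till box

## Task

The coin drawer of the dark wooden till box is shut and has no handle. Five of the six flush wooden plates in its top are fixed and one is the hidden catch: feel them with closed fingertips, press the one that gives all the way down so that the drawer springs open, then leave it open and take the hand clear. Press no harder than a firm fingertip would, and do not lift or shift the other things on the worktop.

Things in the scene. Friction and masses are not known exactly. Their poses are not given: they have to be found in the camera images.
- till_box: Dark wooden till box fixed to the worktop, 160 mm deep (its x) by 240 mm wide (its y) by 86 mm high; origin at the centre of its underside, z up. Its drawer front looks to its -x, roughly to the robot. It stands at different places and angles.
- panel (a point): Centre of the till box's flat top, level with the frame's upper face (86 mm over the worktop), axes as the box. Six light wooden plates, 52 mm square, alike to the eye, lie in openings of the frame, their tops 2 mm below this point, centred at x = -32 and +32 mm by y = -64, 0 and +64 mm. Five are rigid; one, a different one each time, is the catch.
- drawer (a joint): How far the coin drawer in the front of the box is out, in m: 0 shut and latched (nothing but the catch frees it), 0.05 fully open. When freed a spring drives it out to 0.05 towards the box's -x within about a second; it needs no pulling.
- ramekin: White ramekin, 82 mm wide, 48 mm high, loose, left of the box; origin at the centre of its underside. To be left alone.
- chalk_pen: White pen with a black cap, 134 mm long, 15 mm thick, loose, lying along the right side of the box; origin under its middle. To be left alone.
- scraper: Bench scraper with a wooden grip, 93x130x22 mm, loose, on the right of the worktop; origin under its middle. To be left alone.
- tape: Roll of brown tape, 76 mm wide, 18 mm high, loose, lying flat on the right of the worktop; origin at the centre of its underside. To be left alone.
- order_pad: Order pad, 130x85x16 mm, loose, farther back on the right; origin under its middle. To be left alone.
- catch (a joint): How far the catch plate is pressed down, in m (the number does not tell which of the six plates it is): 0 up, 0.007 fully down. It moves straight down on a spring, about 2 N at first touch and 5 N fully down, frees the drawer after about 5 mm, and springs back up when let go.
- sugar_shaker: White sugar shaker, 67 mm wide, 114 mm high, loose, far back on the right; origin at the centre of its underside. To be left alone.

How it is judged:
On the way:
1. the catch plate is pressed down (value of joint catch above 0.004 m), for 0.02 s.
At the end, for the whole second after the job is handed in: The coin drawer is more than 40 mm out and at rest (value of joint drawer above 0.04 m and velocity of joint drawer between -0.01 and 0.01 m/s); the robot touches nothing.
It fails at once if the hand or arm presses on anything with more than 60 N (contact force between any of the fingers, the arm and anything else above 60 N).
It fails at once if one of the loose bystanders is lifted or shifted by more than 20 mm (distance of any of ramekin, chalk_pen, scraper, tape, order_pad, sugar_shaker from where it was at the start of the episode above 0.02 m).
It also fails if it takes over 54 s, if anything falls off the work surface, if the arm or the gripper's body presses on something with over 40 N, if the wrist force passes 120 N, or if a joint passes its speed limit or range.

## Robot

A 7-joint arm with a two-finger parallel gripper is mounted at the origin on a cart in front of the work surface, level with it; the furniture and walls round the work are solid. World frame = base frame: x ahead of the robot, y to its left, z up, the work surface at z = 0. Lengths are in m, angles in rad, forces in N, time in s.
With the tool pointing down it reaches from about 0.4 to 0.85 m from the base axis. Payload 10.4 kg.
Tool frame: the origin (TCP) lies on the centre line of the jaws, within the pads' length; the fingertips stand 22 mm ahead of it and the grasp point (between the pads) lies 3 mm ahead of it; x points along the fingers, y is the direction in which the jaws open and shut, and the axes are right-handed (so a half turn about x gives the same grasp; the last joint's range is limited). The gripper opens to 87 mm and grips with 3 to 60 N. Pads are 19 mm wide; open, the fingers measure 117 mm over their backs; the gripper's body (75 mm by 190 mm) begins 51 mm behind the grasp point.
Start: joints at [-1.2, 0.332, -0.065, 1.46, 0.022, 1.35, -0.088], TCP at [0.24, 0.577, 0.245] pointing down, gripper open.
Joint ranges: [-2.6, 2.6], [-0.5, 2.12], [-1.47, 1.34], [0.16, 2.42], [-1.27, 4.41], [0.06, 2.06], [-2.6, 2.6]. Speed limits (rad/s): [2.22, 2.22, 2.79, 2.79, 3.14, 3.14, 3.14].

## Interface

Orientations are given as a unit quaternion [x, y, z, w].
In Python, from bench import * gives the robot as it stands.
- The arm moves only by the tool arm_command, never from a script. Its argument "targets" is one flat list of numbers, 7 for each row, row after row: the turn, a rotation vector about the tool's x, y, z in units of 45 degrees (1.0 is 45 degrees), then the shift along the tool's x, y, z in units of 25 mm (1.0 is 25 mm), then the opening, from 0 (shut) to 1 (fully open). In form: [wx, wy, wz, tx, ty, tz, fingers, wx, wy, wz, tx, ty, tz, fingers, ...]. A call has 1 to 12 rows; each row shifts and turns the pose as measured when the row begins, along the tool's axes as they then stand; what a row does not reach is not made up. A row lasts 1/12 s, in which the tool goes at most 41.7 mm and 7.16 degrees, less where a joint would pass 70% of its speed; a pose out of reach is approached as far as the arm can. A call with a number of a shift or a turn outside -1 to 1 is refused whole. A call with a gripper value outside its range is refused whole. The fingers move at their own pace and stop on an object; "newtons" is the grip in N (left out, the last holds). Time passes only in rows, so rows that do not move let the fingers close. It gives the time, the measured TCP pose, the force and the opening at its end, in the units of the state.
- read_state(): the state, without advancing time (a new reading comes with each control period).
- camera(name): name is "side" or "top"; returns the picture (384x512x3 uint8, red, green, blue); there is no depth.
- calibration(name): a dict with "camera_matrix" (3x3 intrinsics, pixels), "R" (3x3) and "t" (3): a world point X has camera coordinates R X + t. Camera axes: x right, y down, z forward; pixel columns grow to the right and rows downward; lengths in m; the calibration is good to about 2 mm. A picture is of the moment at which its call begins. calibration takes no time and is no camera call.
- close_job(): hands the job in, once; it reports no verdict.
The state is a dict: "time": time; "joint_positions": joint angles; "joint_vel": joint speeds; "joint_torque": joint torques, N m; "ee_pos": TCP position; "eef_rot": TCP orientation; "ft_force": force on the tool from outside, world axes, zero at the start; "torque": the same for the moment, N m; "width": finger opening in m.
Only numpy, scipy, OpenCV 4.12 (cv2) and the standard library are available. Lean on these libraries where they do the work, as an engineer would, in place of code of your own. Each camera call takes 0.05 s, during which the arm holds its last target.

## Working session

There is one attempt and no reset: what is moved stays moved. The work goes in short steps, Python scripts to look and compute and a tool call to move; the robot and the scene stay as the last step left them, time stands still between calls to the robot, and variables do not carry over. Pictures are saved under pics/ and viewed, and the job is handed in when it is done.

Besides the shell and the picture viewer there is one more tool, called after "Emit:" as name(argument=value, ...) on one line, values as JSON. arm_command: Moves the arm, as the interface text tells. Shifts and turns lie within -1 to 1; 1 stands for 25 mm of shift or 45 degrees of turn. Its arguments: {"type":"object","properties":{"targets":{"type":"array","items":{"type":"number","minimum":-1,"maximum":1}},"newtons":{"type":"number"}},"required":["targets"]}

```bash
mkdir -p pics
python3 - <<'E'
from bench import *
import cv2
s=read_state();print(s)
for n in("top","side"):
    cv2.imwrite(f"pics/{n}0.png",camera(n)[:,:,::-1]);print(n,calibration(n))
E
```

```text
{'time': 0.0, 'joint_positions': array([-1.19960544,  0.3328712 , -0.06471936,  1.46095162,  0.02158763,
        1.34990709, -0.08849363]), 'joint_vel': array([ 0.00097191, -0.0012473 , -0.00016606,  0.00128421,  0.00189437,
        0.00072629,  0.00101093]), 'joint_torque': array([ 3.30140901e-04, -6.23249388e+01,  2.48325843e-02, -3.89893556e+01,
       -6.12567225e-02,  3.97675973e-02,  1.36249951e-04]), 'ee_pos': array([0.23965791, 0.57683041, 0.24374947]), 'eef_rot': array([ 0.1378101 ,  0.69352987, -0.13881643,  0.69336477]), 'ft_force': array([-0.51744866, -0.89916592, -0.26863787]), 'torque': array([ 0.05595949, -0.06199929, -0.00259773]), 'width': 0.08704222977478208}
top {'camera_matrix': array([[418.53081886,   0.        , 262.06458446],
       [  0.        , 418.53081886, 187.82943424],
       [  0.        ,   0.        ,   1.        ]]), 'R': array([[ 0.00603683, -0.9999161 ,  0.01146055],
       [-0.98685674, -0.00780798, -0.16140883],
       [ 0.16148477, -0.01033552, -0.98682108]]), 't': array([0.09485418, 0.62330171, 1.39290268])}
side {'camera_matrix': array([[370.49417126,   0.        , 247.62259042],
       [  0.        , 370.49417126, 190.89630122],
       [  0.        ,   0.        ,   1.        ]]), 'R': array([[ 0.94456364, -0.32829315,  0.00481033],
       [-0.14774938, -0.43809633, -0.88670273],
       [ 0.29320582,  0.83683643, -0.46231497]]), 't': array([-0.53350528,  0.19889523,  0.82016285])}
```

View pics/top0.png

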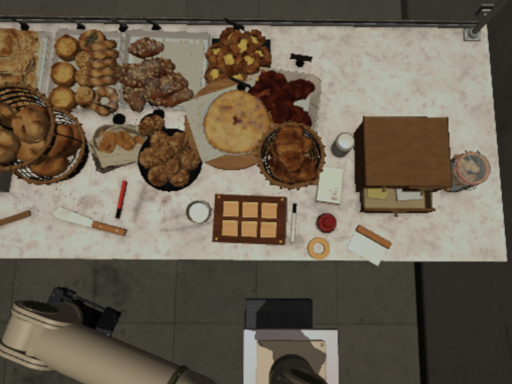

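View pics/side0.png

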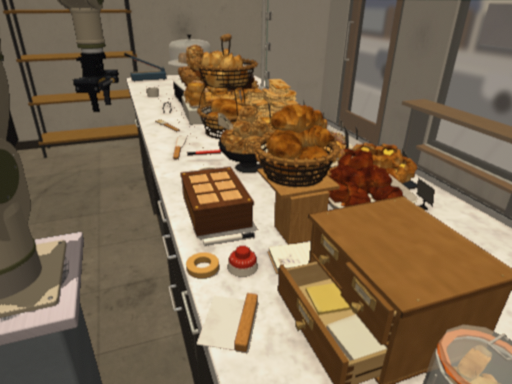

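Run:
```python
import cv2
a=cv2.imread("pics/top0.png")[90:290,150:370]
cv2.imwrite("pics/topc.png",cv2.resize(a,(660,600),interpolation=cv2.INTER_CUBIC))
```

```text
(no output)
```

View pics/topc.png

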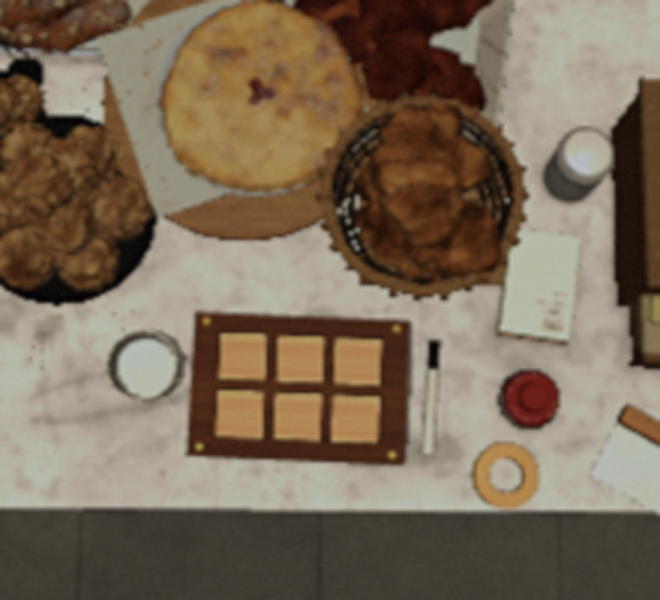

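```bash
cat > h.py <<'E'
from bench import *
import numpy as np
from scipy.spatial.transform import Rotation as Ro
def back(n,px,z):
    c=calibration(n);d=c["R"].T@np.linalg.solve(c["camera_matrix"],[px[0],px[1],1]);o=-c["R"].T@c["t"]
    return o+d*(z-o[2])/d[2]
def proj(n,X):
    c=calibration(n);p=c["camera_matrix"]@(c["R"]@X+c["t"]);return p[:2]/p[2]
E
python3 - <<'E'
from h import *
import cv2
px=[(240,415),(298,417),(355,420),(243,357),(301,359),(358,362)]
loc=np.array([(-32,64),(-32,0),(-32,-64),(32,64),(32,0),(32,-64)])/1000
W=np.array([back("top",(a/3+150-.33,b/3+90-.33),.084)[:2] for a,b in px]);print(W.round(3))
c=W.mean(0);H=loc.T@(W-c);yaw=np.arctan2(H[0,1]-H[1,0],H[0,0]+H[1,1])
R=np.array([[np.cos(yaw),-np.sin(yaw)],[np.sin(yaw),np.cos(yaw)]])
P=c+loc@R.T
print(c,np.degrees(yaw),P.round(4),(P-W).round(4))
s=cv2.imread("pics/side0.png")
for p in P:
    u=proj("side",np.r_[p,.084]);print(u);cv2.circle(s,tuple(int(v) for v in u.round()),1,(0,0,255),-1)
cv2.imwrite("pics/sidec.png",cv2.resize(s[100:300,130:350],(660,600)))
# basket extents at assorted heights
for z in(.1,.2,.25): print(z,back("top",(430/3+150,295/3+90),z),back("top",(325/3+150,200/3+90),z))
print(Ro.from_quat(read_state()["eef_rot"]).as_matrix().round(3))
E
```

```text
[[0.481 0.206]
 [0.48  0.142]
 [0.477 0.079]
 [0.546 0.204]
 [0.544 0.139]
 [0.541 0.076]]
[0.51149696 0.1410232 ] -2.1556369577196173 [[0.4819 0.2062]
 [0.4795 0.1422]
 [0.4771 0.0783]
 [0.5459 0.2038]
 [0.5435 0.1398]
 [0.5411 0.0759]] [[ 0.0005  0.0002]
 [-0.0002  0.0002]
 [ 0.0003 -0.0008]
 [ 0.0001 -0.0001]
 [-0.0006  0.0005]
 [-0.0001 -0.0001]]
[198.37371025 178.33883497]
[202.47177178 187.78356945]
[207.02025281 198.26637828]
[219.50707046 175.73072254]
[224.62374927 184.8922854 ]
[230.29342393 195.0440035 ]
0.1 [ 0.61358205 -0.00439427  0.1       ] [0.72069438 0.11292569 0.1       ]
0.2 [0.59728167 0.00423004 0.2       ] [0.69659872 0.11301183 0.2       ]
0.25 [0.58913149 0.00854219 0.25      ] [0.68455089 0.1130549  0.25      ]
[[-0.     0.384  0.923]
 [-0.001  0.923 -0.384]
 [-1.    -0.001  0.   ]]
```

View pics/sidec.png

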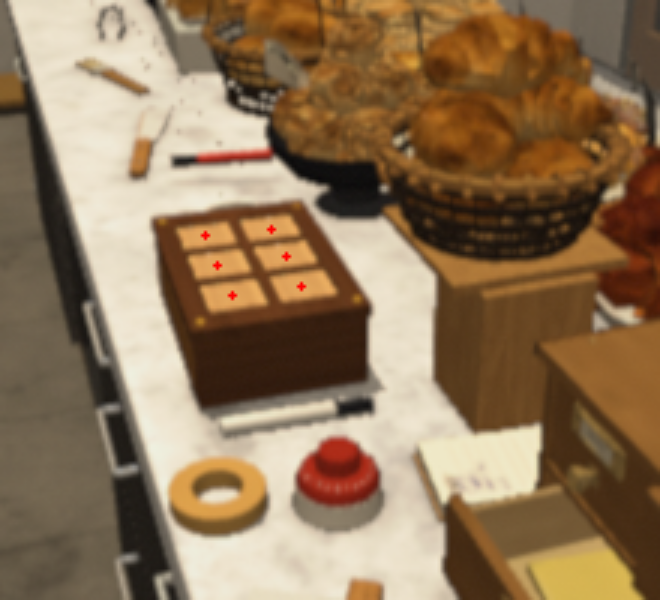

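Emit:
arm_command(targets=[0,0,0,0,-0.62,0.9,0,0,0,0,0,-0.62,0.9,0,0,0,0,0,-0.62,0.9,0,0,0,0,0,-0.62,0.9,0,0,0,0,0,-0.62,0.9,0,0,0,0,0,-0.62,0.9,0,0,0,0,0,-0.62,0.9,0,0,0,0,0,-0.62,0.9,0,0,0,0,0,-0.62,0.9,0,0,0,0,0,-0.62,0.9,0,0,0,0,0,-0.62,0.9,0,0,0,0,0,-0.62,0.9,0], newtons=20)

```text
time: 1.1
ee_pos: [0.4186, 0.2929, 0.2381]
eef_rot: [0.131, 0.697, -0.137, 0.692]
ft_force: [0.8, 0.2, -0.3]
width: 0.0149
```

```bash
cat >> h.py <<'E'
P=np.array([[0.4819,0.2062],[0.4795,0.1422],[0.4771,0.0783],[0.5459,0.2038],[0.5435,0.1398],[0.5411,0.0759]])
def go(i,z):
    s=read_state();R=Ro.from_quat(s["eef_rot"]).as_matrix()
    d=R.T@(np.r_[P[i],z]-s["ee_pos"])/.025
    # correction to straight down, constant yaw
    t=np.cross(R[:,0],[0,0,-1]);w=R.T@t/(np.pi/4)
    print("t",round(s["time"],2),"pos",s["ee_pos"].round(4),"f",s["ft_force"].round(2),"w",round(s["width"],4),"shift",d.round(2),"turn",w.round(3),"yaw",R[:,1].round(3))
E
python3 -c "
from h import *
go(0,.15)"
```

```text
t 1.1 pos [0.4186 0.2929 0.2381] f [ 0.76  0.18 -0.3 ] w 0.0149 shift [ 3.53 -2.24  3.66] turn [ 0.    -0.007  0.012] yaw [ 0.372  0.928 -0.009]
```

Emit:
arm_command(targets=[0,-0.007,0.012,0.4,-0.5,0.75,0,0,0,0,0.7,-0.5,0.75,0,0,0,0,0.7,-0.5,0.75,0,0,0,0,0.7,-0.5,0.75,0,0,0,0,0.6,-0.3,0.6,0,0,0,0,0.3,0,0.1,0,0,0,0,0,0,0,0])

```text
time: 1.68
ee_pos: [0.488, 0.1932, 0.1495]
eef_rot: [0.137, 0.693, -0.138, 0.694]
ft_force: [-1.5, 0.5, -0.2]
width: 0.0004
```

```bash
python3 -c "
from h import *
go(0,.115)"
```

```text
t 1.68 pos [0.488  0.1932 0.1495] f [-1.52  0.54 -0.25] w 0.0004 shift [ 1.38  0.39 -0.43] turn [0.    0.002 0.   ] yaw [ 0.381  0.924 -0.   ]
```

Emit:
arm_command(targets=[0,0,0,0.5,0.2,-0.2,0,0,0,0,0.5,0.2,-0.2,0,0,0,0,0.3,0,0,0,0,0,0,0.1,0,0,0,0,0,0,0,0,0,0])

```text
time: 2.1
ee_pos: [0.4814, 0.2099, 0.115]
eef_rot: [0.137, 0.693, -0.136, 0.694]
ft_force: [-0.3, -0.4, -1.3]
width: 0.0007
```

```bash
python3 -c "
from h import *
go(0,.106)"
```

```text
t 2.1 pos [0.4814 0.2099 0.115 ] f [-0.26 -0.39 -1.32] w 0.0007 shift [ 0.36 -0.13  0.07] turn [ 0.     0.002 -0.002] yaw [0.379 0.926 0.001]
```

Emit:
arm_command(targets=[0,0,0,0.12,0,0,0,0,0,0,0.12,0,0,0])

```text
time: 2.27
ee_pos: [0.4819, 0.2107, 0.1103]
eef_rot: [0.137, 0.693, -0.135, 0.695]
ft_force: [0.7, -0.3, -0.7]
width: 0.0004
```

Emit:
arm_command(targets=[0,0,0,0.12,0,0,0])

```text
time: 2.35
ee_pos: [0.4822, 0.2108, 0.1077]
eef_rot: [0.137, 0.693, -0.135, 0.695]
ft_force: [-0.0, 0.2, 0.6]
width: 0.0005
```

Emit:
arm_command(targets=[0,0,0,0.1,0,0,0])

```text
time: 2.43
ee_pos: [0.4824, 0.2108, 0.1063]
eef_rot: [0.137, 0.693, -0.135, 0.695]
ft_force: [-16.7, -7.2, 40.5]
width: 0.0004
```

Emit:
arm_command(targets=[0,0,0,0.1,0,0,0])

```text
time: 2.52
ee_pos: [0.4825, 0.2109, 0.1062]
eef_rot: [0.138, 0.693, -0.135, 0.695]
ft_force: [-19.9, -9.0, 47.7]
width: 0.0005
```

Emit:
arm_command(targets=[0,0,0,0.1,0,0,0])

```text
time: 2.6
ee_pos: [0.4824, 0.2108, 0.1063]
eef_rot: [0.138, 0.693, -0.135, 0.695]
ft_force: [-14.2, -6.5, 32.2]
width: 0.0007
```

Emit:
arm_command(targets=[0,0,0,-0.4,0,0,0,0,0,0,-0.4,0,0,0])

```text
time: 2.77
ee_pos: [0.4819, 0.2101, 0.1267]
eef_rot: [0.138, 0.693, -0.135, 0.694]
ft_force: [0.6, 0.2, 0.3]
width: 0.0008
```

```bash
python3 -c "
from h import *
go(1,.115)"
```

```text
t 2.77 pos [0.4819 0.2101 0.1267] f [0.58 0.23 0.26] w 0.0008 shift [ 0.46 -2.55  0.94] turn [-0.     0.    -0.006] yaw [0.379 0.925 0.004]
```

Emit:
arm_command(targets=[0,0,-0.006,0,-0.6,0.25,0,0,0,0,0,-0.6,0.25,0,0,0,0,0,-0.6,0.25,0,0,0,0,0.1,-0.4,0.15,0,0,0,0,0.2,0,0,0,0,0,0,0.1,0,0,0,0,0,0,0,0,0,0])

```text
time: 3.35
ee_pos: [0.4832, 0.1456, 0.1175]
eef_rot: [0.138, 0.692, -0.137, 0.695]
ft_force: [-0.0, 0.3, 0.0]
width: 0.0005
```

```bash
python3 -c "
from h import *
go(1,.108)"
```

```text
t 3.35 pos [0.4832 0.1456 0.1175] f [-0.04  0.33  0.03] w 0.0005 shift [ 0.38 -0.18 -0.09] turn [ 0.     0.004 -0.003] yaw [0.381 0.925 0.002]
```

Emit:
arm_command(targets=[0,0.004,-0.003,0.18,-0.15,-0.1,0,0,0,0,0.15,0,0,0,0,0,0,0,0,0,0])

```text
time: 3.6
ee_pos: [0.4786, 0.1445, 0.1077]
eef_rot: [0.136, 0.694, -0.137, 0.693]
ft_force: [0.3, 0.3, -0.1]
width: 0.0005
```

Emit:
arm_command(targets=[0,0,0,0.04,0,0,0,0,0,0,0.04,0,0,0])

```text
time: 3.77
ee_pos: [0.4785, 0.145, 0.1063]
eef_rot: [0.136, 0.695, -0.136, 0.693]
ft_force: [-9.6, -6.0, 28.5]
width: 0.0005
```

Emit:
arm_command(targets=[0,0,0,0.04,0,0,0,0,0,0,0.04,0,0,0])

```text
time: 3.93
ee_pos: [0.4785, 0.1449, 0.1064]
eef_rot: [0.135, 0.695, -0.136, 0.693]
ft_force: [-5.4, -3.4, 14.0]
width: 0.0005
```

Rigid. Next plate (index 2).

Emit:
arm_command(targets=[0,0,0,-0.3,0,0,0,0,0,0,-0.2,0,0,0])

```text
time: 4.1
ee_pos: [0.4782, 0.1453, 0.1192]
eef_rot: [0.135, 0.695, -0.136, 0.693]
ft_force: [0.6, -0.2, -0.0]
width: 0.0007
```

Emit:
arm_command(targets=[0,0,0,0,-0.6,0.22,0,0,0,0,0,-0.6,0.22,0,0,0,0,0,-0.6,0.22,0,0,0,0,0,-0.5,0.15,0,0,0,0,0,0,0,0])

```text
time: 4.52
ee_pos: [0.4769, 0.0851, 0.1222]
eef_rot: [0.134, 0.694, -0.134, 0.695]
ft_force: [0.2, 0.8, -0.0]
width: 0.0002
```

```bash
python3 -c "
from h import *
go(2,.108)"
```

```text
t 4.52 pos [0.4769 0.0851 0.1222] f [ 0.22  0.83 -0.04] w 0.0002 shift [ 0.57 -0.25  0.11] turn [ 0.     0.001 -0.001] yaw [0.372 0.928 0.001]
```

Emit:
arm_command(targets=[0,0,0,0.3,-0.25,0.1,0,0,0,0,0.2,0,0,0,0,0,0,0.04,0,0,0,0,0,0,0,0,0,0])

```text
time: 4.85
ee_pos: [0.4774, 0.0799, 0.1078]
eef_rot: [0.134, 0.694, -0.133, 0.695]
ft_force: [0.6, 0.3, 0.6]
width: 0.0006
```

Emit:
arm_command(targets=[0,0,0,0.04,0,0,0,0,0,0,0.04,0,0,0])

```text
time: 5.02
ee_pos: [0.4774, 0.0805, 0.1063]
eef_rot: [0.134, 0.694, -0.133, 0.695]
ft_force: [-10.3, -6.2, 27.8]
width: 0.0005
```

Emit:
arm_command(targets=[0,0,0,0.04,0,0,0,0,0,0,0.04,0,0,0])

```text
time: 5.18
ee_pos: [0.4774, 0.0805, 0.1064]
eef_rot: [0.133, 0.695, -0.133, 0.694]
ft_force: [-6.5, -3.1, 14.6]
width: 0.0003
```

Emit:
arm_command(targets=[0,0,0,-0.3,0,0,0,0,0,0,-0.3,0,0,0])

```text
time: 5.35
ee_pos: [0.4768, 0.081, 0.1213]
eef_rot: [0.133, 0.695, -0.133, 0.694]
ft_force: [0.8, 1.1, 0.2]
width: 0.0006
```

Emit:
arm_command(targets=[0,0,0,0,0.6,0.3,0,0,0,0,0,0.6,0.3,0,0,0,0,0,0.6,0.3,0,0,0,0,0,0.6,0.3,0,0,0,0,0,0.6,0.3,0,0,0,0,0,0,0,0])

```text
time: 5.85
ee_pos: [0.5432, 0.1421, 0.1264]
eef_rot: [0.134, 0.694, -0.13, 0.696]
ft_force: [-0.6, 0.5, 0.9]
width: 0.0007
```

```bash
python3 -c "
from h import *
go(4,.108)"
```

```text
t 5.85 pos [0.5432 0.1421 0.1264] f [-0.61  0.48  0.95] w 0.0007 shift [ 0.73 -0.08  0.04] turn [ 0.     0.002 -0.007] yaw [0.367 0.93  0.005]
```

Emit:
arm_command(targets=[0,0,-0.007,0.35,-0.08,0.04,0,0,0,0,0.3,0,0,0,0,0,0,0.05,0,0,0,0,0,0,0,0,0,0])

```text
time: 6.18
ee_pos: [0.5426, 0.1396, 0.1072]
eef_rot: [0.131, 0.694, -0.132, 0.695]
ft_force: [-0.7, 0.4, -0.7]
width: 0.0003
```

Emit:
arm_command(targets=[0,0,0,0.04,0,0,0,0,0,0,0.04,0,0,0])

```text
time: 6.35
ee_pos: [0.5424, 0.1392, 0.1064]
eef_rot: [0.132, 0.694, -0.132, 0.695]
ft_force: [-5.1, 0.9, 15.6]
width: 0.0006
```

Emit:
arm_command(targets=[0,0,0,0.04,0,0,0,0,0,0,0.04,0,0,0])

```text
time: 6.52
ee_pos: [0.5423, 0.1392, 0.1065]
eef_rot: [0.133, 0.694, -0.132, 0.695]
ft_force: [-2.4, -0.0, 7.4]
width: 0.0007
```

Emit:
arm_command(targets=[0,0,0,-0.3,0,0,0,0,0,0,-0.2,0,0,0])

```text
time: 6.68
ee_pos: [0.5415, 0.1385, 0.1194]
eef_rot: [0.133, 0.694, -0.132, 0.695]
ft_force: [0.4, -0.6, 0.9]
width: 0.0005
```

Emit:
arm_command(targets=[0,0,0,0,0.6,-0.22,0,0,0,0,0,0.6,-0.22,0,0,0,0,0,0.6,-0.22,0,0,0,0,0,0.5,-0.15,0,0,0,0,0,0,0,0])

```text
time: 7.1
ee_pos: [0.5454, 0.1995, 0.1238]
eef_rot: [0.135, 0.693, -0.133, 0.696]
ft_force: [-0.1, 0.2, -0.6]
width: 0.0008
```

```bash
python3 -c "
from h import *
go(3,.108)"
```

```text
t 7.1 pos [0.5454 0.1995 0.1238] f [-0.13  0.2  -0.62] w 0.0008 shift [ 0.63  0.16 -0.05] turn [-0.     0.005 -0.005] yaw [0.373 0.928 0.004]
```

Emit:
arm_command(targets=[0,0.005,-0.005,0.35,0.16,-0.04,0,0,0,0,0.22,0,0,0,0,0,0,0.03,0,0,0,0,0,0,0,0,0,0])

```text
time: 7.43
ee_pos: [0.5461, 0.2019, 0.1072]
eef_rot: [0.134, 0.694, -0.135, 0.694]
ft_force: [-0.4, -0.3, -0.4]
width: 0.0007
```

Emit:
arm_command(targets=[0,0,0,0.04,0,0,0,0,0,0,0.04,0,0,0])

```text
time: 7.6
ee_pos: [0.5462, 0.2011, 0.1052]
eef_rot: [0.134, 0.694, -0.136, 0.694]
ft_force: [-0.8, 1.9, 4.8]
width: 0.0004
```

Emit:
arm_command(targets=[0,0,0,0.04,0,0,0,0,0,0,0.04,0,0,0])

```text
time: 7.77
ee_pos: [0.5463, 0.2011, 0.1038]
eef_rot: [0.135, 0.694, -0.135, 0.694]
ft_force: [-0.9, -0.3, 4.6]
width: 0.0004
```

This one gives. I'll press on down.

Emit:
arm_command(targets=[0,0,0,0.05,0,0,0,0,0,0,0.05,0,0,0])

```text
time: 7.93
ee_pos: [0.5463, 0.2011, 0.1017]
eef_rot: [0.135, 0.694, -0.135, 0.694]
ft_force: [-1.4, -0.3, 4.3]
width: 0.0003
```

Emit:
arm_command(targets=[0,0,0,0.05,0,0,0,0,0,0,0.05,0,0,0])

```text
time: 8.1
ee_pos: [0.5463, 0.2011, 0.0993]
eef_rot: [0.135, 0.694, -0.135, 0.694]
ft_force: [-5.0, -0.2, 15.5]
width: 0.0005
```

Emit:
arm_command(targets=[0,0,0,0.04,0,0,0,0,0,0,0.04,0,0,0])

```text
time: 8.27
ee_pos: [0.5464, 0.2011, 0.0993]
eef_rot: [0.135, 0.694, -0.135, 0.694]
ft_force: [-8.4, -1.1, 16.0]
width: 0.0007
```

Emit:
arm_command(targets=[0,0,0,0.04,0,0,0,0,0,0,0.04,0,0,0])

```text
time: 8.43
ee_pos: [0.5464, 0.2011, 0.0993]
eef_rot: [0.136, 0.694, -0.135, 0.694]
ft_force: [-7.7, -1.4, 15.0]
width: 0.0003
```

Bottomed at 7 mm. Hold for a moment, then rise.

Emit:
arm_command(targets=[0,0,0,0,0,0,0,0,0,0,0,0,0,0,0,0,0,0,0,0,0,0,0,0,0,0,0,0,0,0,0,0,0,0,0,0,0,0,0,0,0,0])

```text
time: 8.93
ee_pos: [0.5463, 0.2011, 0.0999]
eef_rot: [0.136, 0.694, -0.135, 0.694]
ft_force: [-2.7, 1.0, 3.9]
width: 0.0005
```

Emit:
arm_command(targets=[0,0,0,-0.3,0,0,0,0,0,0,-0.6,0,0,0,0,0,0,-0.8,0,0,0,0,0,0,-0.8,0,0,0,0,0,0,-0.8,0,0,0,0,0,0,-0.8,0,0,0,0,0,0,0,0,0,0,0,0,0,0,0,0,0])

```text
time: 9.6
ee_pos: [0.5468, 0.1973, 0.2065]
eef_rot: [0.135, 0.694, -0.138, 0.694]
ft_force: [-0.2, -0.2, -1.1]
width: 0.0003
```

Run:
```python
from h import *
import cv2
go(3,.3)
for n in("top","side"):
    a=camera(n)[:,:,::-1];a=a[90:290,150:370] if n=="top" else a[60:260,100:320]
    cv2.imwrite(f"pics/{n}1.png",cv2.resize(a,(660,600),interpolation=cv2.INTER_CUBIC))
```

```text
t 9.6 pos [0.5468 0.1973 0.2065] f [-0.16 -0.18 -1.14] w 0.0003 shift [-3.74  0.21 -0.13] turn [-0.     0.     0.005] yaw [ 0.378  0.926 -0.004]
```

View pics/top1.png

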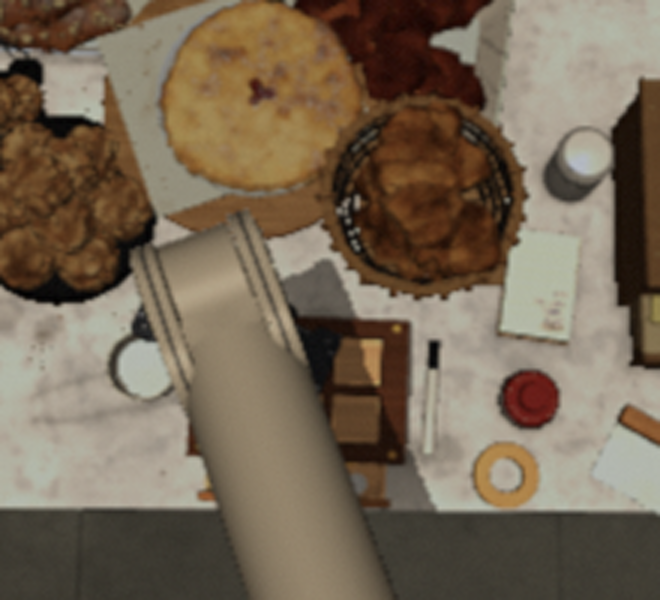

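View pics/side1.png

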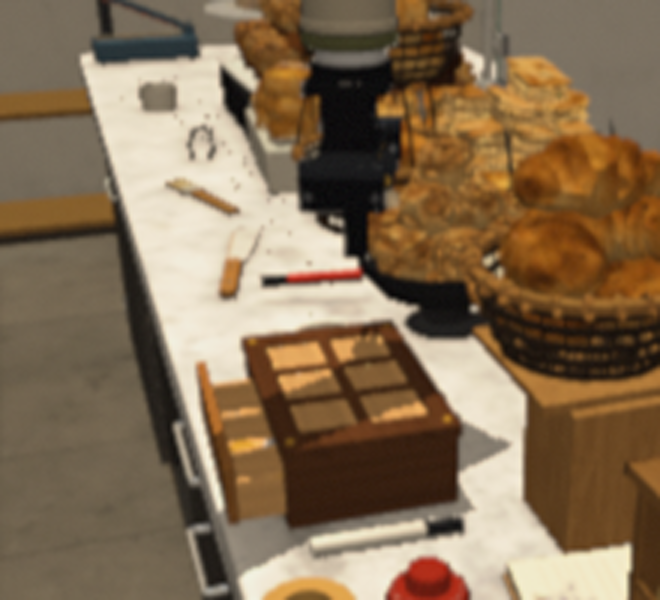

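The top picture shows the drawer front's edge at crop row 503. The box front is at row 460, so the drawer is out about 48 mm. The hand is about 100 mm above the box. The ramekin (at 145,367), pen, tape, pad and shaker are where they were.

Emit:
arm_command(targets=[0,0,0,-0.5,0,0,0,0,0,0,-0.5,0,0,0,0,0,0,0,0,0,0,0,0,0,0,0,0,0,0,0,0,0,0,0,0,0,0,0,0,0,0,0])

```text
time: 10.2
ee_pos: [0.5459, 0.1967, 0.2311]
eef_rot: [0.134, 0.695, -0.139, 0.692]
ft_force: [-0.2, -0.4, 0.0]
width: 0.0006
```

```bash
python3 -c "
from h import *
go(3,.3); print(close_job())"
```

```text
t 10.2 pos [0.5459 0.1967 0.2311] f [-0.21 -0.39  0.02] w 0.0006 shift [-2.76  0.24 -0.12] turn [ 0.    -0.003  0.01 ] yaw [ 0.379  0.925 -0.008]
the job is handed in; nothing more can be done
None
```

The drawer is open and the job is handed in, at about 10 s of the 54 s allowed. The catch was the fifth plate I felt, at the back left of the box (x = +32, y = +64 mm). It gave at about 5 N, and I pressed it the full 7 mm down.

**Last checks:**
- **Drawer:** the pictures show it sprung out by about 48 mm. I measured this from one picture and did not separately check that it was at rest.
- **Hand:** it was about 120 mm above the box with no force on it.
- **Other things:** in the last pictures, the ramekin, pen, tape, pad and shaker were where they started. The scraper was only partly in view, and the arm never went near it.

**Pressed harder than intended:** on the first, rigid plate my steps were too large. The wrist force briefly read about 52 N in all, under the 60 N limit but well above a firm fingertip. I then used 1 mm steps, and the later plates stayed at or below about 30 N.

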